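Weigh a tin on the counter scale with the notched poise

ROBOT

A 7-joint arm with a two-finger parallel gripper is mounted at the origin on the work surface; the furniture and walls round the work are solid. World frame = base frame: x ahead of the robot, y to its left, z up, the work surface at z = 0. Lengths are in m, angles in rad, forces in N, time in s.
With the tool pointing down it reaches from about 0.425 to 0.95 m from the base axis. Payload 16.7 kg.
Tool frame: the origin (TCP) lies at the very end of the fingers, on their centre line; the grasp point (between the pads) lies 19 mm behind it; z points along the fingers, y is the line along which they close (so a half turn about z gives the same grasp; the last joint's range is limited). The gripper opens to 94 mm and grips with 3 to 60 N. Pads are 16 mm wide; open, the fingers measure 119 mm over their backs; the gripper's body (75 mm by 177 mm) begins 78 mm behind the grasp point.
Start: joints at [-1.272, 0.426, 0.074, 1.606, -0.034, 1.111, -0.067], TCP at [0.292, 0.608, 0.167] pointing down, gripper open.
Joint ranges: [-2.85, 2.85], [-0.5, 2.14], [-1.23, 1.37], [0.21, 2.46], [-1.02, 4.16], [0.16, 2.05], [-2.73, 2.73]. Speed limits (rad/s): [1.89, 1.89, 2.39, 2.39, 3.01, 3.01, 3.01].

INTERFACE

Orientations are given as a 3x3 rotation matrix whose columns are the frame's x, y, z axes.
In Python, from cell import robot, cams, monitor gives the robot as it stands. Calls block until the motion is done:
- robot.move_pose(position, orientation): joint-space move of the TCP to a pose.
- robot.move_straight(position, frame=None, v=0.15, f_stop=None): straight line of the TCP; frame=None keeps the orientation; v is the mean speed in m/s. With f_stop (N) it stops when the force on the tool has changed by that much, and returns True; else False.
- robot.set_joints(angles): joint-space move.
- robot.grip(opening, strength=None): finger opening in m; strength is the grip in N (None keeps the last); returns when the fingers have stopped.
- robot.dwell(seconds).
- robot.ik(position, orientation): joint angles nearest the present ones, or None.
- cams.capture(name): name is "side" or "top"; returns the picture (480x640x3 uint8, red, green, blue); there is no depth.
- cams.calibration(name): a dict with "vfov" (degrees; the focal length in pixels is half the picture's height over the tangent of half this angle, whatever the lens; pixels are square), "cx", "cy" (the principal point, pixels), "extrinsics" (4x4, takes a point from world to camera coordinates). Camera axes: x right, y up, looking along -z (the intrinsics and any distortion apply to the point x, -y, -z); pixel columns grow to the right and rows downward; lengths in m; the calibration is good to about 2 mm. A picture is of the moment at which its call begins. calibration takes no time and is no camera call.
A pose or a line that the arm cannot do raises robot.MotionError and nothing moves.
- robot.sign_off(): hands the job in; it is judged then, once.
Readings, each from a call of its own:
- monitor.current_time_s(): time.
- monitor.current_qpos(): joint angles.
- monitor.current_dq(): joint speeds.
- monitor.current_effort(): joint torques, N m.
- monitor.current_eef_pos(): TCP position.
- monitor.current_tool_rot(): TCP orientation.
- monitor.current_wrist_force(): force on the tool from outside, world axes, zero at the start.
- monitor.current_wrist_torque(): the same for the moment, N m.
- monitor.current_finger_gap(): finger opening in m.
- monitor.current_gripper_force(): force on a finger pad.
Only numpy, scipy, OpenCV 4.12 (cv2) and the standard library are available. Lean on these libraries where they do the work, as an engineer would, in place of code of your own. Each camera call takes 0.05 s, during which the arm holds its last target. There are 200 camera calls.

TASK

A green tin is waiting to be weighed on the platform of the counter scale. With a fingertip gently push the brass poise out along the beam until it sits clicked into the notch at which the beam floats level, its red pointer at rest inside the green band; then take the hand away. Do not pinch or force the poise or the beam, do not touch or lift the tin, and leave the other things beside the scale where they are.

Things in the scene. Friction and masses are not known exactly. Their poses are not given: they have to be found in the camera images.
- scale: counter scale with a grey base, 104 mm deep, 485 mm long, 26 mm high, standing fixed on the table; origin on the table under the beam's pivot, which is 112 mm up between two grey cheeks (120 mm high, 34 mm over all). The notched beam runs along the scale's -y axis (to the robot's right), the weighing platform (round, 120 mm across) stands 130 mm from the pivot along +y. The whole scale is turned by up to 0.3 rad
- swing (a joint): swing of the beam about its pivot, rad: 0 = platform down on its stop and pointer end up (as at the start), 0.05 = level, 0.10 = pointer end down on its stop. Inside these stops the beam floats and swings by about 0.035 rad for each notch the poise is moved; it settles about 1 s after it is let alone. The green band spans 0.027 to 0.073
- poise (a joint): how far the poise has slid from its zero notch outward (away from the platform, along -y of the scale), m. Eight notches, the zero notch 55 mm from the pivot, then every 22 mm: 0, 0.022, 0.044 .. 0.154. In a notch the spring roller has dropped and the poise takes a push of about 4 to 5 N to leave it; on the flats between (12 mm long) it slides with about 0.5 N and stays where it is left. It starts anywhere from the zero notch to half-way between the second and the third
- poise_mid (a point): centre of the brass block of the poise, 40 mm across the beam, 34 mm along it, 48 mm tall; it cannot leave the beam. The block's top is 25 mm above this point; the beam's top edge is 25 mm below it (the beam is 10 mm thick). Pushed on the face that looks to the pivot it slides outward; push low, some 10 mm below this point, for a push above the beam also tips the beam a little (and tilts and lowers the poise) until the finger is taken away
- roller (a joint): drop of the poise's spring roller (seen as the small steel button on top of the poise), m: 0 riding on the beam's flats, about 0.0028 dropped into a notch
- pointer (a point): red tip of the pointer at the far end of the beam, 273 mm from the pivot; it moves up and down before a white plate with a green band (about 13 mm high) around the level position, 104 mm above the table
- platform_top (a point): centre of the weighing platform's flat top, about 0.112 m up; it rises up to 13 mm as the beam swings and stays level
- tin_mid (a point): centre of the loose green tin on the platform (56 mm across, 48 mm tall; its weight differs from time to time and balances somewhere between notch 3 and notch 6, counting the zero notch as 0)
- tin: the same green tin; origin at the centre of its underside
- next_red: loose red tin (62 mm across, 64 mm tall) standing in front of the scale near the platform; origin at the centre of its underside
- next_brass: loose brass spice tin (45 mm across, 70 mm tall) in front of the scale; origin at the centre of its underside
- weight: loose small brass weight (32 mm across, 40 mm tall) in front of the scale; origin at the centre of its underside
- beam: the beam with the poise and pointer it carries; origin at the pivot, -y along the long arm
Not all that is in view belongs to the job. Leave any blue or pink look-alike of the tin alone.

How it is judged:
By the outcome, as a careful person would: the job done as asked, in the order asked, and still so for the second after the job is handed in, with the robot touching nothing.
It also fails if it takes over 67 s, if anything falls off the work surface, if the arm or the gripper's body presses on something with over 40 N, if the wrist force passes 120 N, or if a joint passes its speed limit or range.

## Working session

There is one attempt and no reset: what is moved stays moved. The work goes in short steps, each a Python script; the robot and the scene stay as the last script left them, time stands still between calls to the robot, and variables do not carry over. Pictures are saved under pics/ and viewed, at most 10 in all, crops included, and the job is handed in when it is done.

```bash
ls; mkdir -p pics
python3 - <<'E'
from cell import robot,cams,monitor
import cv2
for n in("side","top"):
    im=cams.capture(n); cv2.imwrite(f"pics/{n}0.png",im[:,:,::-1]); c=cams.calibration(n); print(n,c)
print(monitor.current_time_s())
E
```

```text
pics
side {'vfov': 50.132786841435006, 'cx': 322.0168638020752, 'cy': 240.62381721981683, 'extrinsics': array([[ 0.94405005, -0.32943705, -0.01551521, -0.42242297],
       [ 0.20199478,  0.54037662,  0.81681774, -0.22813651],
       [-0.26070597, -0.77425082,  0.57668714, -0.76493006],
       [ 0.        ,  0.        ,  0.        ,  1.        ]])}
top {'vfov': 46.0232368489056, 'cx': 320.0174400013121, 'cy': 242.4300636252415, 'extrinsics': array([[-0.02652034, -0.99962697,  0.00652603,  0.08741937],
       [ 0.98898305, -0.02528576,  0.14585323, -0.49306046],
       [-0.14563381,  0.01032221,  0.98928471, -1.18631632],
       [ 0.        ,  0.        ,  0.        ,  1.        ]])}
0.1
```

View pics/side0.png

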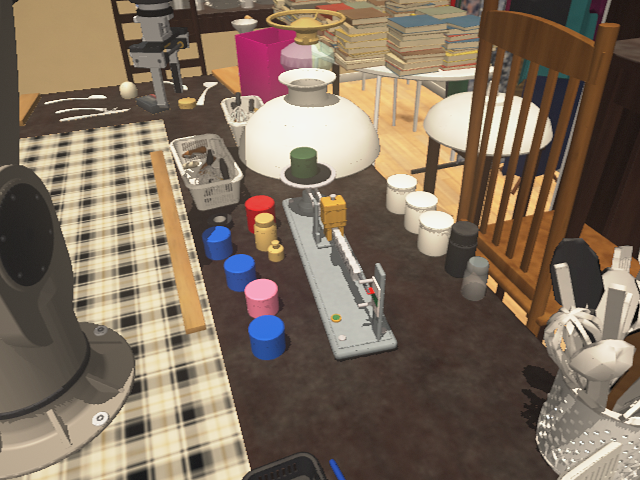

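View pics/top0.png

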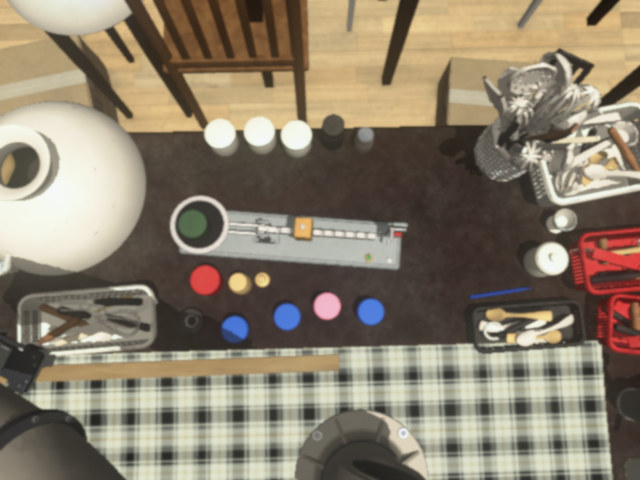

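The top view shows the poise (orange block) at about (303,228), the pivot cheeks at (265,230), the pointer plate near (395,232) and the green tin at (192,223). In the side view the poise is at (333,215), the pointer near (371,291) and the tin at (303,162). The blue and pink tins are look-alikes, so I leave them alone.

```bash
cat > h.py <<'E'
from cell import robot,cams,monitor
import cv2,numpy as np
def cal(n):
    c=cams.calibration(n); f=240/np.tan(np.radians(c["vfov"])/2); E=np.array(c["extrinsics"]); return f,c["cx"],c["cy"],E[:3,:3],E[:3,3]
def ray(n,u,v):
    f,cx,cy,R,t=cal(n); d=R.T@np.array([(u-cx)/f,-(v-cy)/f,-1]); return -R.T@t,d
def plane(n,u,v,z):
    o,d=ray(n,u,v); return o+d*(z-o[2])/d[2]
def proj(n,p):
    f,cx,cy,R,t=cal(n); q=R@np.asarray(p)+t; return np.array([cx+f*q[0]/-q[2],cy-f*q[1]/-q[2]])
def tri(a,b):
    (o1,d1),(o2,d2)=ray("side",*a),ray("top",*b)
    s=np.linalg.lstsq(np.c_[d1,-d2],o2-o1,rcond=None)[0]; p,q=o1+d1*s[0],o2+d2*s[1]
    return (p+q)/2,np.linalg.norm(p-q)
def blobs(im,lo,hi,amin=15):
    m=cv2.inRange(cv2.cvtColor(im,cv2.COLOR_RGB2HSV),lo,hi); n,l,s,c=cv2.connectedComponentsWithStats(m)
    return [(c[i].round(1),s[i].tolist()) for i in range(1,n) if s[i,4]>=amin]
E
python3 - <<'E'
from h import *
S=cams.capture("side");T=cams.capture("top")
a=cv2.resize(S[150:360,260:410],None,fx=2.8,fy=2.8,interpolation=cv2.INTER_CUBIC)
b=cv2.resize(T[190:275,165:415],None,fx=3.2,fy=3.2,interpolation=cv2.INTER_CUBIC)
cv2.imwrite("pics/s1.png",a[:,:,::-1]);cv2.imwrite("pics/t1.png",b[:,:,::-1])
for n,im,x0,x1,y0,y1 in(("side",S,230,410,140,350),("top",T,165,415,190,275)):
    for nm,lo,hi in(("orange",(10,120,90),(24,255,255)),("red",(0,150,90),(6,255,255)),("green",(40,60,20),(85,255,255))):
        for c,s in blobs(im,lo,hi,8):
            if x0<c[0]<x1 and y0<c[1]<y1: print(n,nm,c,s)
E
```

```text
side orange [380.5 171.9] [375, 163, 14, 17, 50]
side orange [332.9 214.3] [320, 195, 27, 46, 851]
side orange [267.1 236.4] [254, 213, 30, 49, 940]
side orange [335.3 319.3] [331, 315, 10, 7, 28]
side red [258.5 206.5] [245, 195, 30, 34, 558]
side red [370.7 290.6] [367, 287, 7, 7, 27]
side green [302.9 153.1] [291, 148, 25, 12, 238]
side green [374.5 298.6] [371, 294, 7, 12, 34]
side green [335.6 316.9] [333, 315, 7, 5, 26]
top orange [302.9 228.2] [294, 218, 18, 21, 302]
top red [397.5 233.5] [395, 233, 6, 2, 12]
top green [192.4 223.6] [178, 210, 30, 29, 650]
top green [368.4 257.1] [367, 255, 4, 5, 15]
```

View pics/s1.png

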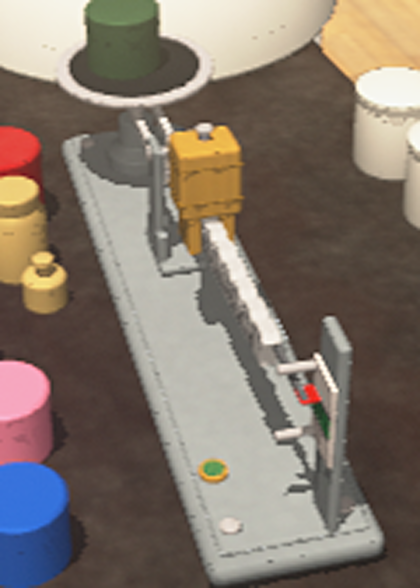

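View pics/t1.png

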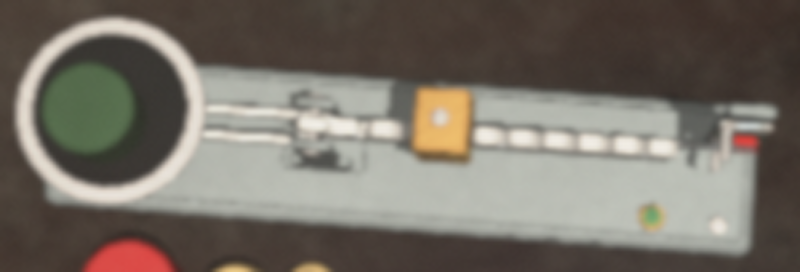

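The crops show the roller button at side (333,196) and top (302.5,226.6), and the cheeks at top about (263.5,229). The red pointer is above its green band.

Run:
```python
from h import *
b,e=tri((333.2,196.4),(302.5,226.6)); print("button",b,e)
r,e=tri((370.7,290.6),(397.5,233.5)); print("red",r,e)
# direction with red height known ~0.118 
r2=plane("top",398,233.8,.118); print(r2, plane("side",370.7,290.6,.118))
pl=plane("top",165+111/3.2,190+110/3.2,.112); print("platform",pl)
pv=plane("top",165+322/3.2,190+127/3.2,.12); print("pivot",pv)
d=(r2-pl)[:2]; print("len",np.linalg.norm(d), d/np.linalg.norm(d), np.arctan2(d[0],-d[1]))
print("button from pivot",np.linalg.norm((b-pv)[:2]), "pivot->red",np.linalg.norm((r2-pv)[:2]))
print(proj("side",pv),proj("top",b))
```

```text
button [0.50741566 0.10857538 0.1746395 ] 0.0021736434464872056
red [ 0.49733918 -0.08160656  0.11931223] 0.00046468582155023003
[ 0.49668265 -0.08271705  0.118     ] [ 0.49824038 -0.0802452   0.118     ]
platform [0.52731165 0.31895787 0.112     ]
pivot [0.51156934 0.18445444 0.12      ]
len 0.40284100912514886 [-0.07603249 -0.99710534] -0.07610593755320212
button from pivot 0.07599265881084397 pivot->red 0.2675859097508478
[320.906115   202.14050141] [302.62639072 226.04884435]
```

```bash
cat >> h.py <<'E'
u=np.array([-.076,-.9971,0]); P0=np.array([.5155,.1893,0]); a=.2
Z=np.cos(a)*np.array([0,0,-1.])+np.sin(a)*u
def rot(sg):
    y=sg*np.array([-u[1],u[0],0]); y/=np.linalg.norm(y); return np.c_[np.cross(y,Z),y,Z]
def at(s,z): return P0+s*u+np.array([0,0,z])
def see():
    S=cams.capture("side"); T=cams.capture("top")
    R=[c for c,s in blobs(S,(0,150,90),(6,255,255),8) if 340<c[0]<400 and 260<c[1]<340]
    O=[(c,s) for c,s in blobs(T,(10,120,90),(24,255,255),100) if 280<c[0]<400 and 200<c[1]<245]
    return S,T,R,O
E
python3 - <<'E'
from h import *
print(monitor.current_tool_rot().round(2))
p=monitor.current_eef_pos()
robot.grip(0.0)
robot.move_straight([p[0],p[1],.36],v=.25)
for sg in(1,-1): print(sg,robot.ik(at(.035,.26),rot(sg)),robot.ik(at(.19,.137),rot(sg)))
print(monitor.current_qpos(),monitor.current_time_s(),monitor.current_eef_pos())
E
```

```text
[[-0.9   0.43 -0.  ]
 [ 0.43  0.9  -0.  ]
 [-0.   -0.   -1.  ]]
1 [-1.00202665  0.19843208  0.54788934  1.76741011  0.07149247  1.30722868
 -0.55589775] [-0.8162682   0.230683    0.62211794  2.03287707  0.07062769  0.97685753
 -0.32035546]
-1 [-0.62909123  0.18585068  0.10697973  1.74707512  0.14959886  1.32597394
  2.49791215] [-0.51321279  0.20565891  0.26497433  2.01747385  0.16185311  0.99641654
  2.72078324]
[-1.2838943   0.33105824  0.09181433  1.33777215 -0.029935    1.47614689
 -0.0711544 ] 2.5333 [0.29195552 0.60771464 0.35836821]
```

Run:
```python
from h import *
R=rot(1)
robot.move_straight([.40,.32,.36],R,v=.25)
robot.move_straight(at(.035,.26),R,v=.25)
print(monitor.current_wrist_force())
robot.move_straight(at(.035,.155),R,v=.15)
S,T,r,o=see(); print(r,o,monitor.current_eef_pos(),monitor.current_wrist_force(),monitor.current_time_s())
a=cv2.resize(S[130:330,250:410],None,fx=2.9,fy=2.9); b=cv2.resize(T[180:270,240:330],(580,580))
cv2.imwrite("pics/c2.png",np.hstack([cv2.resize(a,(464,580)),b])[::1,:,::-1][:, :1044]) ; x=cv2.imread("pics/c2.png"); cv2.imwrite("pics/c2.png",cv2.resize(x,(800,444)))
```

```text
[-0.00297056  0.81355137  1.07729503]
[array([370.7, 290.6])] [(array([302.9, 228.1]), [294, 218, 18, 21, 305])] [0.51338116 0.15481118 0.15595968] [-0.80356368 -0.20462564 -0.8178836 ] 5.9083
```

View pics/c2.png

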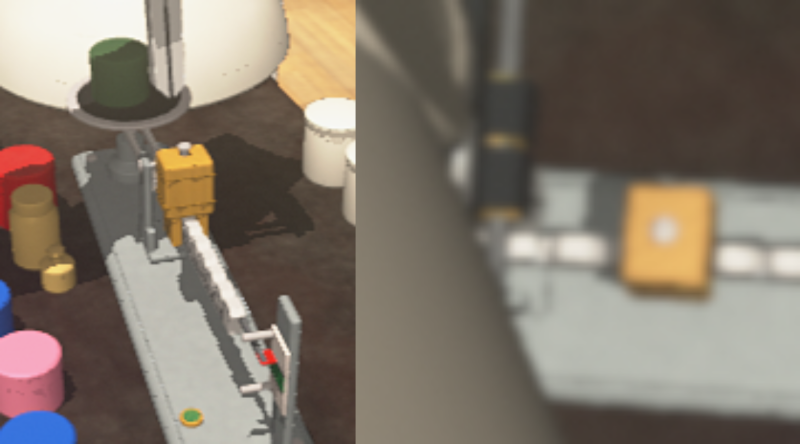

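The picture shows the finger over the scale behind the poise, with its tip at about top (270,223). The poise is untouched at (302.9,228.1) and the beam is clear. Next I lower the hand and push gently until the force rises.

Run:
```python
from h import *
R=rot(1)
print(proj("top",monitor.current_eef_pos()),proj("side",monitor.current_eef_pos()))
print(robot.move_straight(at(.035,.137),R,v=.05,f_stop=4))
f0=monitor.current_wrist_force()
hit=robot.move_straight(at(.085,.137),R,v=.02,f_stop=2.5)
p=monitor.current_eef_pos(); print(hit,p,(p-P0)@u,monitor.current_wrist_force()-f0)
S,T,r,o=see(); print(r,o,monitor.current_time_s())
```

```text
[279.14859718 225.30280161] [326.88697921 192.76905109]
False
False [0.50906257 0.10459754 0.13699924] 0.08494607103379828 [ 1.46766793 -0.13372893 -1.45085373]
[array([370.7, 290.6])] [(array([307.1, 228.7]), [301, 218, 11, 21, 160])] 9.1667
```

Run:
```python
from h import *
S,T,r,o=see(); print(proj("top",monitor.current_eef_pos()),proj("side",monitor.current_eef_pos()))
a=cv2.resize(S[150:270,280:380],(480,576)); b=cv2.resize(T[180:250,270:340],(320,320)); b=cv2.copyMakeBorder(b,0,256,0,0,cv2.BORDER_CONSTANT)
cv2.imwrite("pics/c3.png",np.hstack([a,b])[:,:,::-1])
```

```text
[305.06689747 228.4929931 ] [334.31702835 216.03394846]
```

View pics/c3.png

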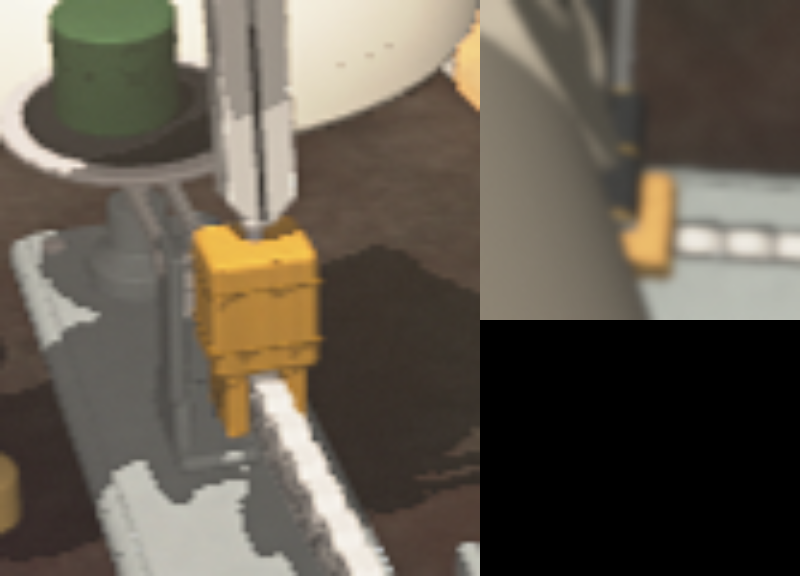

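The poise has not moved. The fingertip appears at the button in both views, side (333,199) and top (301,226), although the readings put the TCP inside the block. I raise the hand and compare the seen tip with the reported TCP.

Run:
```python
from h import *
R=rot(1)
print(monitor.current_finger_gap(),monitor.current_wrist_force())
robot.move_straight(at(.085,.215),R,v=.1)
S,T,r,o=see(); p=monitor.current_eef_pos(); q,t=proj("side",p),proj("top",p); print(q,t,r,o,monitor.current_finger_gap(),monitor.current_wrist_force())
for im,k in((S,q),(T,t)): cv2.circle(im,tuple(np.round(k).astype(int)),1,(255,0,255),-1)
a=cv2.resize(S[130:250,280:380],(480,576)); b=cv2.resize(T[180:250,270:340],(320,320)); b=cv2.copyMakeBorder(b,0,256,0,0,cv2.BORDER_CONSTANT)
cv2.imwrite("pics/c4.png",np.hstack([a,b])[:,:,::-1])
```

```text
0.0007850070781794329 [-0.43826724 -0.35752817 -0.02341375]
[334.07448291 176.90650176] [304.35207381 221.57403599] [array([370.7, 290.6])] [] 0.0005090403348176766 [ 0.14267958  0.51059793 -0.23258459]
```

View pics/c4.png

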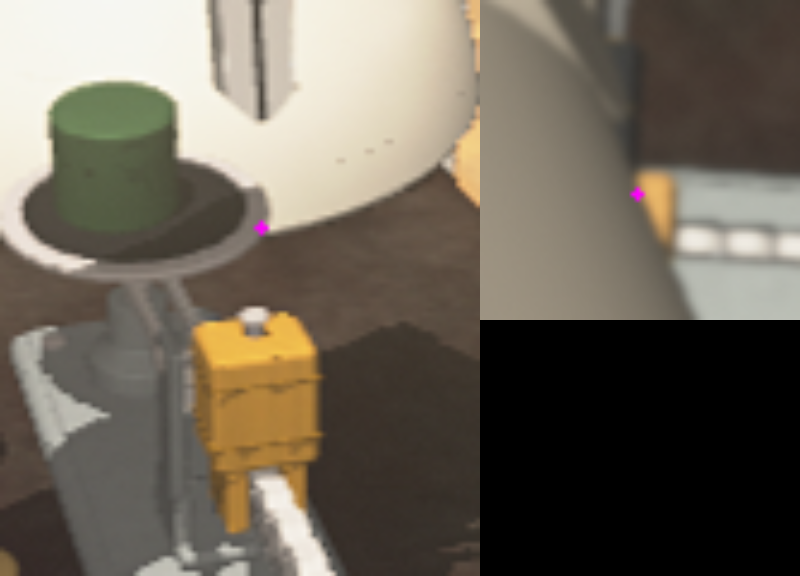

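The actual fingertip is at side (334.2,155), about 22 px above the reported TCP (magenta, 334,177). I triangulate that offset.

Run:
```python
from h import *
R=rot(1); p=monitor.current_eef_pos(); print(p, monitor.current_tool_rot().round(3).tolist())
for L in(0,.02,.03,.04,.05): print(L,proj("side",p-L*Z),proj("top",p-L*Z))
# clear view: over open table right-front? open fingers check in place
robot.grip(.06)
S,T,r,o=see()
a=cv2.resize(S[100:220,280:380],(480,576)); b=cv2.resize(T[180:250,270:340],(320,320)); b=cv2.copyMakeBorder(b,0,256,0,0,cv2.BORDER_CONSTANT)
cv2.imwrite("pics/c5.png",np.hstack([a,b])[:,:,::-1]); print(monitor.current_finger_gap(),monitor.current_time_s())
```

```text
[0.50868799 0.10439846 0.21437779] [[0.074, 0.997, -0.016], [0.977, -0.076, -0.199], [-0.199, -0.001, -0.98]]
0 [334.07448291 176.90650176] [304.35207381 221.57403599]
0.02 [333.38804346 165.25367504] [301.94518803 219.49975978]
0.03 [333.0398389  159.34264033] [300.7073704 218.4329972]
0.04 [332.68824645 153.37409362] [299.44575512 217.34572559]
0.05 [332.33321642 147.34719144] [298.15964923 216.23734775]
0.060254701362918175 11.425
```

View pics/c5.png

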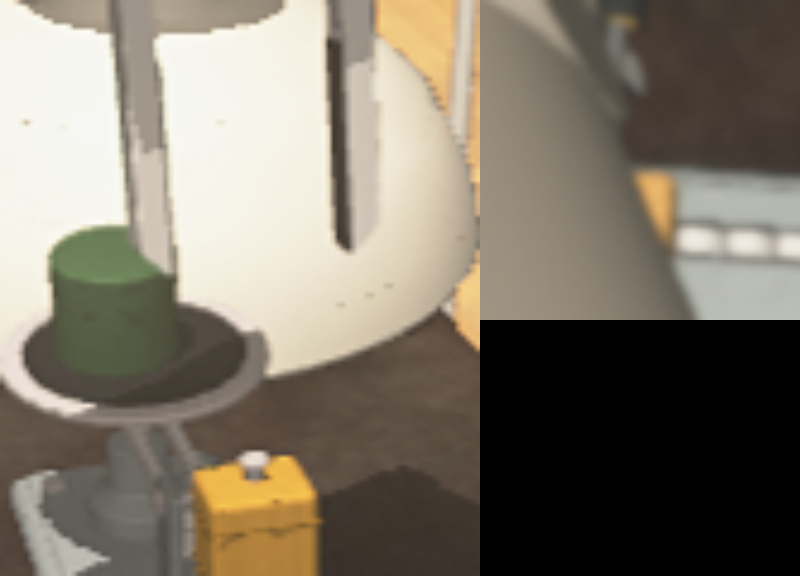

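Both fingertips show at about side (333,154.5) on average, and the top view agrees. The real tip therefore lies about 38 mm behind the reported TCP along the tool axis, so the earlier pass went over the block. I correct for this and push again.

```bash
cat >> h.py <<'E'
R=rot(1); L=.038
def tip(s,z): return at(s,z)+L*Z
def where(): # tip position along beam, height
    p=monitor.current_eef_pos()-L*Z-P0; return round(float(p@u),4),round(float(p[2]),4)
def state():
    S=cams.capture("side")
    R_=[c for c,s in blobs(S,(0,150,90),(6,255,255),8) if 340<c[0]<400 and 260<c[1]<340]
    O=[s for c,s in blobs(S,(10,120,90),(24,255,255),200) if 300<c[0]<400 and 180<c[1]<330]
    return R_,O,round(monitor.current_time_s(),2)
def push(s,z,fs=2.5,v=.02):
    h=robot.move_straight(tip(s,z),R,v=v,f_stop=fs); f=monitor.current_wrist_force(); print("push",h,where(),"F",(f@u).round(2),f[2].round(2),*state())
E
python3 - <<'E'
from h import *
print(state())
robot.grip(0); robot.move_straight(tip(.03,.2),R,v=.15)
print(robot.move_straight(tip(.03,.137),R,v=.08,f_stop=4),where(),state())
push(.09,.137)
E
```

```text
([array([370.7, 290.6])], [[320, 195, 27, 46, 863]], 11.47)
False (0.0299, 0.1374) ([array([370.7, 290.6])], [[320, 195, 27, 46, 858]], 14.07)
push True (0.0716, 0.1368) F -1.84 -0.76 [array([370.9, 291.7])] [[322, 199, 27, 47, 887]] 16.02
```

Run:
```python
from h import *
b=at(.081,.15); print([(proj("side",b+k*.022*u)-proj("side",b)).round(1).tolist() for k in(.5,1,2)])
push(.0865,.136,15)      # over the hump out of notch 2, onto the flat
push(.100,.136,2.5)      # until it sits in notch 3
w=where(); robot.move_straight(tip(w[0]-.02,.137),R,v=.1); robot.dwell(1.0); print(state())
```

```text
[[1.7, 3.2], [3.5, 6.5], [7.2, 13.2]]
push False (0.0866, 0.136) F 0.61 -0.23 [array([370.4, 294. ])] [[324, 204, 28, 47, 897]] 16.98
push True (0.0943, 0.1358) F -1.5 -0.69 [array([370.5, 294.9])] [[325, 206, 28, 48, 908]] 17.49
([array([370.7, 295.4])], [[325, 206, 28, 48, 897]], 18.89)
```

Run:
```python
from h import *
for sw in(0,.025,.035,.05,.07,.1): print(sw,proj("side",at(.273,.104+.273*(.05-sw))).round(2))
for i in range(4): robot.dwell(.5); print(state())
S,T,r,o=see(); a=cv2.resize(S[180:310,310:390],(492,600-0),interpolation=cv2.INTER_CUBIC)
cv2.imwrite("pics/c6.png",a[:,:,::-1])
```

```text
0 [369.25 292.42]
0.025 [369.08 295.89]
0.035 [369.01 297.26]
0.05 [368.91 299.32]
0.07 [368.78 302.04]
0.1 [368.58 306.08]
([array([370.7, 295.4])], [[325, 206, 28, 48, 897]], 19.44)
([array([370.7, 295.4])], [[325, 206, 28, 48, 898]], 19.99)
([array([370.7, 295.4])], [[325, 206, 28, 48, 899]], 20.54)
([array([370.7, 295.4])], [[325, 206, 28, 48, 901]], 21.09)
```

View pics/c6.png

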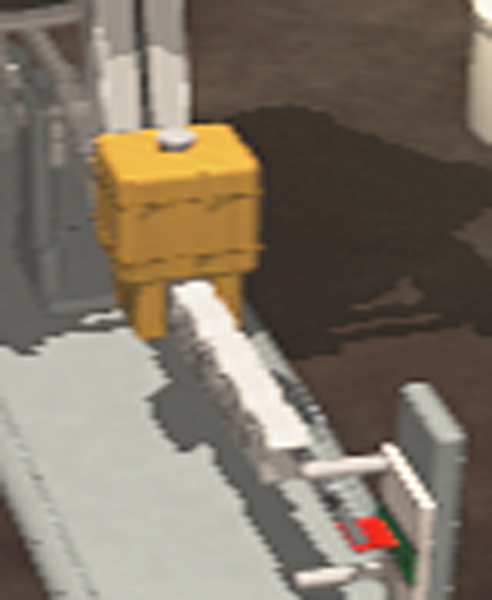

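The button has dropped and the red pointer rests before the green band at side (370.7,295.4). That is a swing of about 0.035 in notch 3, and the next notch would give about 0.070. I take the hand away and cross-check the swing by the rise of the tin and the final pointer position.

Run:
```python
from h import *
robot.move_straight(tip(.05,.25),R,v=.15)
robot.move_straight([.42,.05,.36],R,v=.2); robot.dwell(1)
S,T,r,o=see(); print(r,o,state())
for n,im in(("side",S),("top",T)):
    print(n,[b for b in blobs(im,(40,60,20),(85,255,255),8) if 170<b[0][0]<410 and 140<b[0][1]<350])
for dz in(0,.0045,.0065,.009): print(dz,proj("side",at(-.14,.160+dz))) 
S=S[270:320,345:395]; cv2.imwrite("pics/c7.png",cv2.resize(S,(600,600),interpolation=cv2.INTER_NEAREST)[:,:,::-1])
```

```text
[array([370.7, 295.4])] [] ([array([370.7, 295.4])], [[325, 206, 28, 48, 898]], 24.37)
side [(array([302.7, 151.2]), [290, 146, 26, 12, 243]), (array([374.6, 297.8]), [371, 290, 7, 16, 29]), (array([335.7, 316.8]), [333, 315, 7, 5, 27])]
top [(array([184.9, 226.8]), [178, 214, 17, 24, 236])]
0 [304.39664905 150.69355596]
0.0045 [304.31984944 148.69759177]
0.0065 [304.28559566 147.80736169]
0.009 [304.24267353 146.69184793]
```

View pics/c7.png

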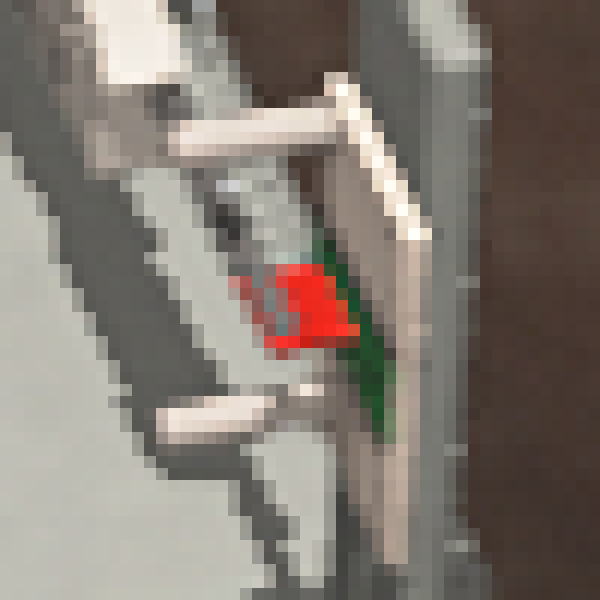

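The pointer's red end at side (370.7,295.4) lies within the green band. The tin's rise gives a swing of about 0.033, which agrees with the pointer. The hand is clear, so I hand in.

```bash
python3 -c "
from h import *
print(robot.sign_off(),monitor.current_time_s())"
```

```text
the job is handed in; nothing more can be done
the job is handed in; nothing more can be done
```

The poise is clicked into notch 3 and the red pointer rests inside the green band, at a measured swing of about 0.034 (a little above level; notch 4 would sit further off at about 0.07); the hand was clear and the job was handed in at about 25 s, after one early pass at the wrong height in which the finger may have brushed the poise's top button without moving the poise.

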